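# Close the paint pots after art class

## Robot

A 6-joint arm with a two-finger parallel gripper is mounted at the origin on the work surface. World frame = base frame: x ahead of the robot, y to its left, z up, the work surface at z = 0. Lengths are in m, angles in rad, forces in N, time in s.
With the tool pointing down it reaches from about 0.325 to 0.775 m from the base axis. Payload 5.5 kg.
Tool frame: the origin (TCP) lies on the centre line of the jaws, within the pads' length; the fingertips stand 17 mm ahead of it and the grasp point (between the pads) lies 2 mm behind it; z points along the fingers, y is the line along which they close (so a half turn about z gives the same grasp; the last joint's range is limited). The gripper opens to 88 mm and grips with 3 to 60 N. Pads are 20 mm wide; open, the fingers measure 115 mm over their backs; the gripper's body (75 mm by 178 mm) begins 61 mm behind the grasp point.
Start: joints at [-1.324, 0.091, 1.231, -0, 1.82, -0.057], TCP at [0.179, -0.573, 0.24] pointing down, gripper open.
Joint ranges: [-2.87, 2.87], [-0.86, 2.18], [0.17, 2.46], [-1.51, 4.65], [0.06, 2.69], [-2.65, 2.65]. Speed limits (rad/s): [2.57, 2.57, 3.01, 3.14, 3.14, 3.14].

## Interface

Orientations are given as a unit quaternion [x, y, z, w].
In Python, from bench import observe, read_camera, camera_model, finish_job gives the robot as it stands.
- The arm moves only by the tool jog_arm, never from a script. Its argument "moves" is a list of rows, each a list of 5 numbers: the opening, from 0 (shut) to 1 (fully open), then the shift along the tool's x, y, z normalised to -1 to 1, where 1 is 150 mm, then the turn about the tool's z normalised to -1 to 1, where 1 is pi/2 rad. In form: [[fingers, dx, dy, dz, yaw], ...]. A call has 1 to 12 rows; each row is the pose to reach, as a shift and turn from the pose commanded when the call began, along the tool's axes at that moment; what a row does not reach only later rows make up. A row lasts 1/10 s, in which the tool goes at most 50 mm and 8.59 degrees, less where a joint would pass 70% of its speed; a pose out of reach is approached as far as the arm can. A call with a number of a shift or a turn outside -1 to 1 is refused whole. A call with a gripper value outside its range is refused whole. The fingers move at their own pace and stop on an object; "force" is the grip in N (left out, the last holds). Time passes only in rows, so rows that repeat a pose let the fingers close. It gives the time, the measured TCP pose, the force, the opening and the grip force at its end, in the units of the state.
- observe(): the state, without advancing time (a new reading comes with each control period).
- read_camera(name): name is "side" or "top"; returns the picture (384x512x3 uint8, red, green, blue); there is no depth.
- camera_model(name): a dict with "vfov" (degrees; the focal length in pixels is half the picture's height over the tangent of half this angle, whatever the lens; pixels are square), "cx", "cy" (the principal point, pixels), "k1" (the pictures are not rectified: a ray, as slopes to the right and down, at radius r is drawn at 1 + k1 r^2 times it, then the intrinsics apply), "xyz" and "attitude" of the camera in the world. Camera axes: x right, y up, looking along -z (the intrinsics and any distortion apply to the point x, -y, -z); pixel columns grow to the right and rows downward; lengths in m; the calibration is good to about 2 mm. A picture is of the moment at which its call begins. camera_model takes no time and is no camera call.
- finish_job(): hands the job in; it is judged then, once.
The state is a dict: "t": time; "joints": joint angles; "qvel": joint speeds; "effort": joint torques, N m; "ee_pos": TCP position; "tcp_rot": TCP orientation; "force": force on the tool from outside, world axes, zero at the start; "moment": the same for the moment, N m; "finger_gap": opening from 0.0 (shut) to 1.0 (fully open); "finger_force": force on a finger pad.
Only numpy, scipy, OpenCV 4.12 (cv2) and the standard library are available. Lean on these libraries where they do the work, as an engineer would, in place of code of your own. Each camera call takes 0.05 s, during which the arm holds its last target. There are 200 camera calls.

## Task

The painting class is over: close each of the four paint pots with the stopper of its own colour, fully home so that its flange lies flat on the collar. One pot has been closed with another pot's stopper, so put that one right too; the remaining stoppers are on the wire drying rack. Leave the black spare stopper standing on the rack where it is, and keep the pots upright in their places.

Things in the scene. Friction and masses are not known exactly. Their poses are not given: they have to be found in the camera images.
- red_stopper_mid (a point): red stopper, loose, round, 46 mm tall, 30 g, upright at the start. Point: its centre, 23 mm above its underside; z up its axis. From below: tapered plug 18 mm long (22 mm wide at the tip, 33 at the top), flange 50 mm wide and 4 mm thick, round grip 22 mm wide and 24 mm tall to hold it by. Stands on the flat drying rack, 54 mm above the table, or in a pot's mouth.
- yellow_stopper_mid (a point): yellow stopper, loose, round, 46 mm tall, 30 g, upright at the start. Point: its centre, 23 mm above its underside; z up its axis. From below: tapered plug 18 mm long (22 mm wide at the tip, 33 at the top), flange 50 mm wide and 4 mm thick, round grip 22 mm wide and 24 mm tall to hold it by. Stands on the flat drying rack, 54 mm above the table, or in a pot's mouth.
- blue_stopper_mid (a point): blue stopper, loose, round, 46 mm tall, 30 g, upright at the start. Point: its centre, 23 mm above its underside; z up its axis. From below: tapered plug 18 mm long (22 mm wide at the tip, 33 at the top), flange 50 mm wide and 4 mm thick, round grip 22 mm wide and 24 mm tall to hold it by. Stands on the flat drying rack, 54 mm above the table, or in a pot's mouth.
- green_stopper_mid (a point): green stopper, loose, round, 46 mm tall, 30 g, upright at the start. Point: its centre, 23 mm above its underside; z up its axis. From below: tapered plug 18 mm long (22 mm wide at the tip, 33 at the top), flange 50 mm wide and 4 mm thick, round grip 22 mm wide and 24 mm tall to hold it by. Stands on the flat drying rack, 54 mm above the table, or in a pot's mouth.
- red_pot_mouth (a point): paint pot with red collar, loose, 300 g, 80 mm wide, 72 mm tall. Point: centre of the round mouth, level with the collar's flat top; z up. Mouth 38 mm wide, 19 mm deep. A stopper is home when its flange lies on the collar: its centre is then 5 mm above this point. The tapered plug enters up to 8 mm off centre and centres itself.
- yellow_pot_mouth (a point): paint pot with yellow collar, loose, 300 g, 80 mm wide, 72 mm tall. Point: centre of the round mouth, level with the collar's flat top; z up. Mouth 38 mm wide, 19 mm deep. A stopper is home when its flange lies on the collar: its centre is then 5 mm above this point. The tapered plug enters up to 8 mm off centre and centres itself.
- blue_pot_mouth (a point): paint pot with blue collar, loose, 300 g, 80 mm wide, 72 mm tall. Point: centre of the round mouth, level with the collar's flat top; z up. Mouth 38 mm wide, 19 mm deep. A stopper is home when its flange lies on the collar: its centre is then 5 mm above this point. The tapered plug enters up to 8 mm off centre and centres itself.
- green_pot_mouth (a point): paint pot with green collar, loose, 300 g, 80 mm wide, 72 mm tall. Point: centre of the round mouth, level with the collar's flat top; z up. Mouth 38 mm wide, 19 mm deep. A stopper is home when its flange lies on the collar: its centre is then 5 mm above this point. The tapered plug enters up to 8 mm off centre and centres itself.
- black_stopper_mid (a point): black spare stopper, the same shape as the others, standing on the drying rack; no pot is black. This point is at its centre, 23 mm above its underside.
Things that resemble listed ones, but are neither listed nor needed, are in the scene too. Leave any white look-alike of the part that bears blue_stopper_mid alone.

How it is judged:
By the outcome, as a careful person would: the job done as asked, in the order asked, and still so for the second after the job is handed in, with the robot touching nothing.
It also fails if it takes over 104 s, if anything falls off the work surface, if the arm or the gripper's body presses on something with over 40 N, if the wrist force passes 120 N, or if a joint passes its speed limit or range.

## Working session

There is one attempt and no reset: what is moved stays moved. The work goes in short steps, Python scripts to look and compute and a tool call to move; the robot and the scene stay as the last step left them, time stands still between calls to the robot, and variables do not carry over. Pictures are saved under pics/ and viewed, at most 14 in all, crops included, and the job is handed in when it is done.

Besides the shell and the picture viewer there is one more tool, called after "Emit:" as name(argument=value, ...), one argument or row to a line, values as JSON. jog_arm: Moves the arm, as the interface text tells. Scaled input: -1 to 1 covers 150 mm each way for a shift and pi/2 rad each way for a turn. Its arguments: {"type":"object","properties":{"moves":{"type":"array"},"force":{"type":"number"}},"required":["moves"]}

```bash
mkdir -p pics; ls
python3 - <<'E'
from bench import *
import cv2
for n in("top","side"):
    im=read_camera(n); cv2.imwrite(f"pics/{n}0.png",im[:,:,::-1]); print(camera_model(n))
print(observe())
E
```

```text
pics
{'vfov': 54.62368279214726, 'cx': 252.66050346159955, 'cy': 191.023331378622, 'k1': -0.0937069816039934, 'xyz': array([ 0.29122483, -0.01288894,  0.95154277]), 'attitude': array([-0.07239779,  0.07138445,  0.70959588, -0.6972349 ])}
{'vfov': 51.81343669208974, 'cx': 254.94803683668684, 'cy': 191.53994273771787, 'k1': -0.08112615862597015, 'xyz': array([0.1324966 , 0.58816563, 0.51925205]), 'attitude': array([-0.13093563,  0.46305146,  0.84620302, -0.22886604])}
{'t': 0.1, 'joints': array([-1.32366561e+00,  9.18060122e-02,  1.23177204e+00, -1.10474616e-05,
        1.81978912e+00, -5.67664417e-02]), 'qvel': array([-0.00041363, -0.00141558, -0.00139002, -0.00180634,  0.00332928,
       -0.00057704]), 'effort': array([ 3.51308110e-03, -4.47855806e+01, -4.07571316e+01,  7.01081310e-02,
        2.84413534e-02, -1.17514815e-04]), 'ee_pos': array([ 0.17944403, -0.57229228,  0.23860277]), 'tcp_rot': array([ 9.88477825e-01,  1.51363148e-01, -8.96542677e-05, -8.82735722e-04]), 'force': array([0.04410264, 0.22434545, 0.23382697]), 'moment': array([0.01821578, 0.02696093, 0.02907925]), 'finger_force': 0.0, 'finger_gap': 1.0004144081621995}
```

View pics/top0.png

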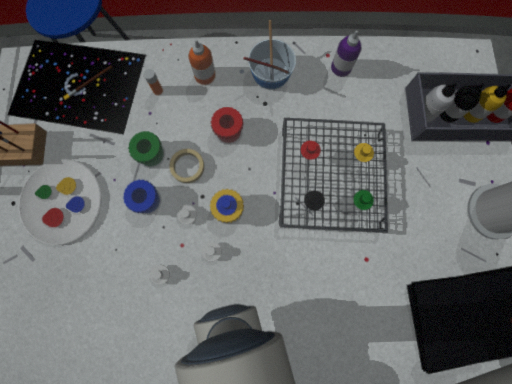

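View pics/side0.png

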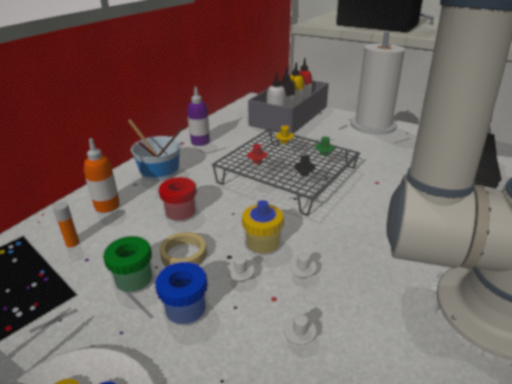

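Top view: pots are red (227,124), green (145,149), blue (141,196) and yellow (226,205), the last holding the blue stopper. On the rack are the red (311,150), yellow (364,153), black (314,201) and green (364,200) stoppers.

Look-alikes to avoid:
- white stoppers at (187,213), (213,252) and (163,275)
- tape ring at (187,165)
- palette paint blobs around (60,200)
- bottle caps around (490,103)

The side view agrees: the blue stopper is in the yellow pot at (263,212).

```bash
cat > h.py <<'E'
from bench import *
import cv2, numpy as np
from scipy.spatial.transform import Rotation as R
def ray(n,uv):
    m=camera_model(n); f=192/np.tan(np.radians(m["vfov"]/2))
    K=np.array([[f,0,m["cx"]],[0,f,m["cy"]],[0,0,1]])
    p=cv2.undistortPoints(np.array(uv,float).reshape(-1,1,2),K,np.array([m["k1"],0,0,0,0]))[:,0]
    return m["xyz"],R.from_quat(m["attitude"]).apply(np.c_[p[:,0],-p[:,1],-np.ones(len(p))])
def plane(n,uv,z):
    c,d=ray(n,uv); return c+d*((z-c[2])/d[:,2])[:,None]
def tri(a,b):
    c1,d1=ray("top",[a]); c2,d2=ray("side",[b]); d1,d2=d1[0],d2[0]
    s=np.linalg.lstsq(np.c_[d1,-d2],c2-c1,rcond=None)[0]
    p,q=c1+s[0]*d1,c2+s[1]*d2
    return (p+q)/2,np.linalg.norm(p-q)
HUE=dict(red=[(0,8),(172,180)],yellow=[(20,32)],green=[(50,80)],blue=[(108,128)])
def mask(im,col,smin=120):
    h=cv2.cvtColor(im,cv2.COLOR_RGB2HSV)
    return sum(cv2.inRange(h,(a,smin,40),(b,255,255)) for a,b in HUE[col])
def blobs(im,col,amin=60):
    n,l,s,c=cv2.connectedComponentsWithStats(mask(im,col))
    return [(l==i,s[i],c[i]) for i in range(1,n) if s[i,4]>amin]
E
python3 - <<'E'
from h import *
t=cv2.imread("pics/top0.png")[:,:,::-1].copy(); s=cv2.imread("pics/side0.png")[:,:,::-1].copy()
for col in HUE:
    for n,im in(("top",t),("side",s)):
        for m,st,c in blobs(im,col,50): print(col,n,st,c.round(1),plane(n,[c],.08)[0].round(3))
cr=cv2.resize(t[95:245,110:400],None,fx=2.7,fy=2.7,interpolation=cv2.INTER_CUBIC); cv2.imwrite("pics/crop.png",cr[:,:,::-1])
E
```

```text
red top [  0   0  28  25 617] [12.2 11.5] [1.014 0.673 0.08 ]
red top [ 102    0  410   18 5359] [307.9   6.2] [ 0.987 -0.174  0.08 ]
red top [504  89   8  22 109] [508.7  99.7] [ 0.708 -0.702  0.08 ]
red top [211 107  32  31 611] [226.7 122.2] [0.648 0.049 0.08 ]
red top [487 113  17  10  88] [493.9 118.2] [ 0.655 -0.648  0.08 ]
red top [301 141  19  18 278] [310.  149.6] [ 0.573 -0.156  0.08 ]
red top [ 43 208  20  19 277] [ 52.9 217.3] [0.415 0.474 0.08 ]
red side [    0     0   290   233 37819] [123.6  87.6] [ 1.265 -0.376  0.08 ]
red side [299  70  12  14 110] [305.7  75.8] [ 0.741 -0.821  0.08 ]
red side [248 144  19  20 207] [256.7 153.9] [ 0.571 -0.153  0.08 ]
red side [159 177  37  29 842] [177.1 190.9] [0.63  0.074 0.08 ]
yellow top [479  85  27  26 431] [491.   98.6] [ 0.71 -0.65  0.08]
yellow top [464 112  17  11  90] [470.7 117.7] [ 0.655 -0.582  0.08 ]
yellow top [354 143  20  19 292] [363.4 152. ] [ 0.565 -0.288  0.08 ]
yellow top [ 56 178  20  16 234] [ 66.3 185.6] [0.493 0.446 0.08 ]
yellow top [210 189  33  33 462] [226.6 206.1] [0.436 0.049 0.08 ]
yellow side [289 
[... 303 characters left out ...]
.5] [0.589 0.254 0.08 ]
green top [ 36 186  15  12 129] [ 43.5 191.6] [0.479 0.505 0.08 ]
green top [354 190  19  20 292] [363.1 199.5] [ 0.446 -0.278  0.08 ]
green side [317 138  16  14 111] [324.  146.2] [ 0.444 -0.274  0.08 ]
green side [ 104  237   47   38 1408] [127.5 255.6] [0.571 0.273 0.08 ]
blue top [  26    0   76   39 2320] [61.2 15.9] [0.984 0.517 0.08 ]
blue top [124 180  33  32 679] [139.8 195.8] [0.464 0.259 0.08 ]
blue top [ 66 197  18  15 194] [ 75.4 204.1] [0.446 0.419 0.08 ]
blue top [217 196  19  19 280] [226.1 204.6] [0.439 0.05  0.08 ]
blue side [251 201  23  20 292] [262.1 212.1] [0.438 0.052 0.08 ]
blue side [ 155  263   52   53 2003] [182.  286.1] [0.448 0.281 0.08 ]
```

View pics/crop.png

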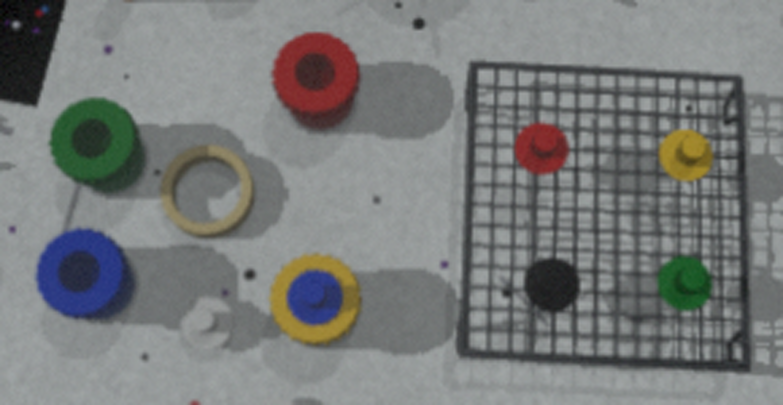

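Run:
```python
from h import *
t=cv2.imread("pics/top0.png")[:,:,::-1].copy()
g=cv2.cvtColor(t,cv2.COLOR_RGB2HSV)[:,:,2]
for col,c in dict(red=(227,122),green=(144,146),blue=(140,196)).items():
    x,y=c; w=t[y-10:y+11,x-10:x+11].max(2)
    th,b=cv2.threshold(w,0,255,cv2.THRESH_BINARY_INV+cv2.THRESH_OTSU)
    n,l,s,ce=cv2.connectedComponentsWithStats(b); i=l[10,10]
    h=ce[i]+[x-10,y-10]
    m=mask(t,col); k=np.argwhere(m[y-20:y+21,x-20:x+21])[:,::-1]+[x-20,y-20]
    e=cv2.minEnclosingCircle(k.astype(np.float32))
    p=plane("top",[h],.072)[0]; q=plane("top",[e[0]],.068)[0]
    print(col,th,s[i],h.round(1),p.round(4),"outer",np.round(e[0],1),round(e[1],1),q.round(4))
```

```text
red 99.0 [  2   3  15  14 166] [226.1 121.2] [0.6541 0.0506 0.072 ] outer [226.5 122. ] 15.5 [0.6535 0.05   0.068 ]
green 70.0 [  2   3  15  15 167] [143.4 145.8] [0.5935 0.2586 0.072 ] outer [144.  146.3] 15.1 [0.5935 0.2582 0.068 ]
blue 97.0 [  2   2  15  15 181] [138.7 195.1] [0.4678 0.2642 0.072 ] outer [139.7 195.8] 16.5 [0.4667 0.263  0.068 ]
```

Emit:
jog_arm(
  moves=[
    [0.5, 0, 0, 0, 0.1],
    [0.5, 0, 0, 0, 0.1935],
    [0.5, 0, 0, 0, 0.1935],
    [0.5, 0, 0, 0, 0.1935],
  ],
)

```text
t: 0.5
ee_pos: [0.1795, -0.5724, 0.2392]
tcp_rot: [1.0, 0.002, -0.0, -0.0]
force: [0.1, 0.5, -0.4]
finger_gap: 0.672
finger_force: 0.0
```

Emit:
jog_arm(
  moves=[
    [0.5, 0.3, -0.3, 0, 0],
    [0.5, 0.3, -0.6, 0, 0],
    [0.5, 0.3, -1, 0, 0],
    [0.5, 0.3, -1, 0, 0],
  ],
)

```text
t: 0.9
ee_pos: [0.225, -0.4191, 0.2398]
tcp_rot: [1.0, 0.003, 0.0, -0.0]
force: [0.7, -0.7, 0.0]
finger_gap: 0.498
finger_force: 0.0
```

Emit:
jog_arm(
  moves=[
    [0.5, 0.33, -0.33, 0.1, 0],
    [0.5, 0.67, -0.67, 0.2, 0],
    [0.5, 1, -1, 0.3, 0],
    [0.5, 1, -1, 0.3, 0],
    [0.5, 1, -1, 0.3, 0],
  ],
)

```text
t: 1.4
ee_pos: [0.3764, -0.2692, 0.1934]
tcp_rot: [1.0, 0.004, -0.0, -0.001]
force: [-0.6, -1.1, -0.3]
finger_gap: 0.495
finger_force: 0.0
```

Emit:
jog_arm(
  moves=[
    [0.5, 0.33, -0.26, 0, 0],
    [0.5, 0.67, -0.52, 0, 0],
    [0.5, 1, -0.8, 0, 0],
    [0.5, 1, -0.8, 0, 0],
    [0.5, 1, -0.8, 0, 0],
  ],
)

```text
t: 1.9
ee_pos: [0.5271, -0.149, 0.1935]
tcp_rot: [1.0, 0.004, -0.0, -0.001]
force: [-0.6, -1.0, -0.7]
finger_gap: 0.5
finger_force: 0.0
```

Emit:
jog_arm(
  moves=[
    [0.5, 0.3, 0.04, 0, 0],
    [0.5, 0.3, 0.04, 0.2, 0],
    [0.5, 0.3, 0.04, 0.4, 0],
    [0.5, 0.3, 0.04, 0.55, 0],
    [0.5, 0.3, 0.04, 0.64, 0],
    [0.5, 0.3, 0.04, 0.64, 0],
  ],
)

```text
t: 2.5
ee_pos: [0.5681, -0.1587, 0.0963]
tcp_rot: [1.0, 0.0, -0.002, -0.001]
force: [-0.8, 0.2, -0.0]
finger_gap: 0.503
finger_force: 0.0
```

Run:
```python
from h import *
s=read_camera("side"); cv2.imwrite("pics/s1.png",cv2.resize(s[100:200,190:340],None,fx=4,fy=4,interpolation=cv2.INTER_CUBIC)[:,:,::-1])
```

```text
(no output)
```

View pics/s1.png

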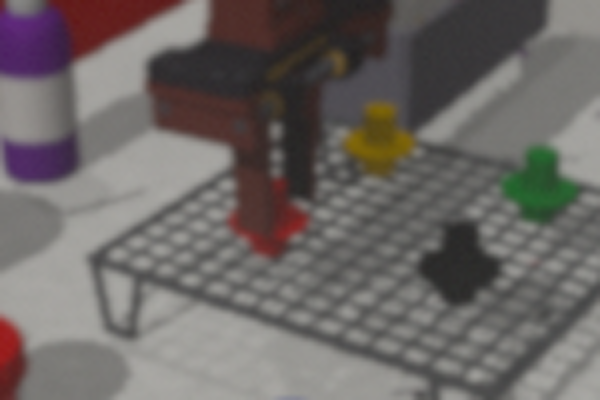

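The crop shows the fingers straddling the red stopper's grip at crop pixel (270,210), with the tips just above its flange. The yellow, green and black stoppers are untouched, so I'll grip and lift.

Emit:
jog_arm(
  moves=[
    [0.1, 0, 0, 0, 0],
    [0.1, 0, 0, 0, 0],
    [0.1, 0, 0, 0, 0],
    [0.1, 0, 0, 0, 0],
    [0.1, 0, 0, 0, 0],
    [0.1, 0, 0, -0.2, 0],
    [0.1, 0, 0, -0.4, 0],
    [0.1, 0, 0, -0.6, 0],
    [0.1, 0, 0, -0.6, 0],
  ],
  force=15,
)

```text
t: 3.45
ee_pos: [0.5712, -0.1591, 0.194]
tcp_rot: [1.0, -0.0, 0.004, 0.001]
force: [0.2, -0.0, -0.0]
finger_gap: 0.242
finger_force: 14.9
```

Emit:
jog_arm(
  moves=[
    [0.1, 0.18, -0.3, 0, 0],
    [0.1, 0.37, -0.6, 0, 0],
    [0.1, 0.55, -0.9, 0, 0],
    [0.1, 0.55, -1, 0, 0],
  ],
)

```text
t: 3.85
ee_pos: [0.653, -0.005, 0.1858]
tcp_rot: [1.0, 0.001, -0.001, -0.001]
force: [-0.3, -0.7, -1.1]
finger_gap: 0.243
finger_force: 14.9
```

Emit:
jog_arm(
  moves=[
    [0.1, 0, -0.2, 0, 0],
    [0.1, 0, -0.4, 0, 0],
    [0.1, 0, -0.4, 0, 0],
    [0.1, 0, -0.4, 0, 0],
    [0.1, 0, -0.4, 0, 0],
  ],
)

```text
t: 4.35
ee_pos: [0.6519, 0.0504, 0.1878]
tcp_rot: [1.0, -0.0, -0.001, 0.0]
force: [-0.4, -0.3, -0.9]
finger_gap: 0.246
finger_force: 14.9
```

Emit:
jog_arm(
  moves=[
    [0.1, 0.01, 0, 0.25, 0],
    [0.1, 0.01, 0, 0.4, 0],
    [0.1, 0.01, 0, 0.5, 0],
    [0.1, 0.01, 0, 0.56, 0],
    [0.1, 0.01, 0, 0.6, 0],
    [0.1, 0.01, 0, 0.6, 0],
    [0.1, 0.01, 0, 0.6, 0],
  ],
)

```text
t: 5.05
ee_pos: [0.6538, 0.051, 0.0996]
tcp_rot: [1.0, -0.0, 0.001, 0.0]
force: [-1.0, -0.4, 0.3]
finger_gap: 0.243
finger_force: 15.0
```

Emit:
jog_arm(
  moves=[
    [0.1, 0, 0, 0.02, 0],
    [0.5, 0, 0, 0.02, 0],
    [0.5, 0, 0, 0.02, 0],
    [0.5, 0, 0, 0.02, 0],
    [0.5, 0, 0, 0.02, 0],
    [0.5, 0, 0, -0.2, 0],
    [0.5, 0, 0, -0.4, 0],
    [0.5, 0, 0, -0.6, 0],
    [0.5, 0, 0, -0.6, 0],
  ],
)

```text
t: 5.95
ee_pos: [0.6554, 0.0515, 0.1946]
tcp_rot: [1.0, -0.0, 0.005, -0.0]
force: [0.0, -0.4, -0.3]
finger_gap: 0.502
finger_force: 0.0
```

Emit:
jog_arm(
  moves=[
    [0.5, -0.3, 0, 0, 0],
    [0.5, -0.6, 0, 0, 0],
    [0.5, -0.9, 0, 0, 0],
    [0.5, -1, 0, 0, 0],
  ],
)

```text
t: 6.35
ee_pos: [0.5003, 0.0516, 0.187]
tcp_rot: [1.0, 0.0, -0.001, -0.0]
force: [1.0, -0.1, -0.7]
finger_gap: 0.505
finger_force: 0.0
```

Emit:
jog_arm(
  moves=[
    [0.5, -0.25, 0, 0, 0],
    [0.5, -0.43, 0, 0, 0],
    [0.5, -0.43, 0, 0, 0],
    [0.5, -0.43, 0, 0, 0],
  ],
)

```text
t: 6.75
ee_pos: [0.4391, 0.0515, 0.1881]
tcp_rot: [1.0, -0.0, 0.0, -0.0]
force: [-0.6, -0.4, -0.6]
finger_gap: 0.497
finger_force: 0.0
```

Run:
```python
from h import *
s=read_camera("side"); cv2.imwrite("pics/s2.png",cv2.resize(s[90:290,90:350],None,fx=3,fy=3,interpolation=cv2.INTER_CUBIC)[:,:,::-1])
t=read_camera("top")
for col in("red",):
    for n,im in(("top",t),("side",s)):
        for m,st,c in blobs(im,col,50): print(col,n,st,c.round(1),plane(n,[c],.08)[0].round(3))
```

```text
red top [  0   0  28  25 614] [12.2 11.5] [1.014 0.673 0.08 ]
red top [ 102    0  410   17 5359] [308.    6.2] [ 0.987 -0.174  0.08 ]
red top [194  58  17  11  52] [201.9  62.5] [0.817 0.114 0.08 ]
red top [505  88   7  23 111] [508.8  99.2] [ 0.71  -0.702  0.08 ]
red top [487 113  16  10  88] [493.9 118.3] [ 0.654 -0.648  0.08 ]
red top [ 43 208  20  19 280] [ 52.9 217.3] [0.415 0.474 0.08 ]
red side [    0     0   271   233 33971] [107.8  93.8] [ 1.263 -0.299  0.08 ]
red side [299  70  12  14 111] [305.6  75.8] [ 0.742 -0.821  0.08 ]
red side [159 172  37  33 889] [176.9 190. ] [0.632 0.072 0.08 ]
```

View pics/s2.png

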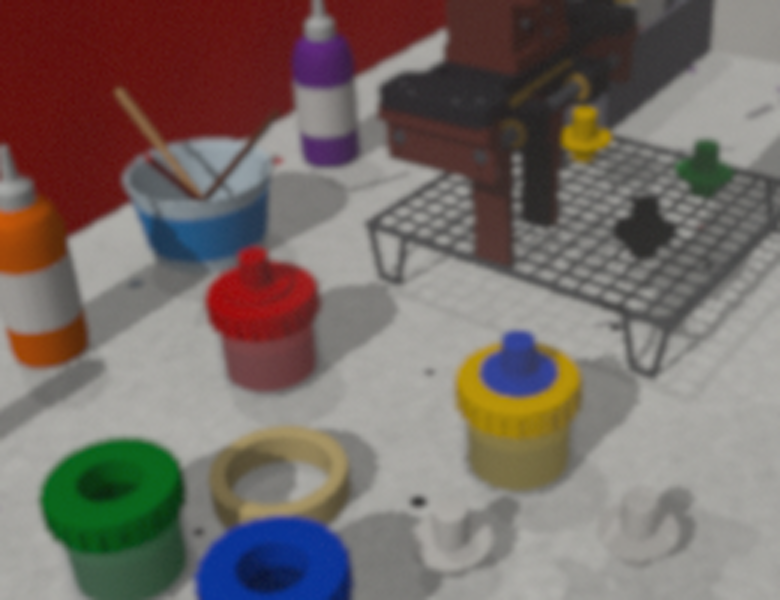

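The crop shows the red pot closed by the red stopper, flange down at crop pixel (262,290). The blue stopper is still in the yellow pot at (518,360), under the gripper, so it's next.

Emit:
jog_arm(
  moves=[
    [0.5, 0, 0, 0.25, 0],
    [0.5, 0, 0, 0.5, 0],
    [0.5, 0, 0, 0.61, 0],
    [0.5, 0, 0, 0.61, 0],
    [0.1, 0, 0, 0.61, 0],
    [0.1, 0, 0, 0.61, 0],
    [0.1, 0, 0, 0.61, 0],
    [0.1, 0, 0, 0.61, 0],
    [0.1, 0, 0, 0.61, 0],
  ],
)

```text
t: 7.75
ee_pos: [0.4392, 0.0514, 0.0973]
tcp_rot: [1.0, -0.0, 0.0, -0.0]
force: [0.7, 0.2, 0.9]
finger_gap: 0.246
finger_force: 15.0
```

Emit:
jog_arm(
  moves=[
    [0.1, 0, 0, -0.1, 0],
    [0.1, 0, 0, -0.25, 0],
    [0.1, 0, 0, -0.45, 0],
    [0.1, 0, 0, -0.6, 0],
    [0.1, 0, 0, -0.6, 0],
    [0.1, 0, 0, -0.6, 0],
  ],
)

```text
t: 8.35
ee_pos: [0.4393, 0.0514, 0.1877]
tcp_rot: [1.0, -0.0, 0.001, -0.0]
force: [0.8, -0.4, -0.6]
finger_gap: 0.246
finger_force: 15.0
```

Run:
```python
from h import *
s=read_camera("side"); cv2.imwrite("pics/s3.png",cv2.resize(s[140:300,100:360],None,fx=3,fy=3,interpolation=cv2.INTER_CUBIC)[:,:,::-1])
```

```text
(no output)
```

View pics/s3.png

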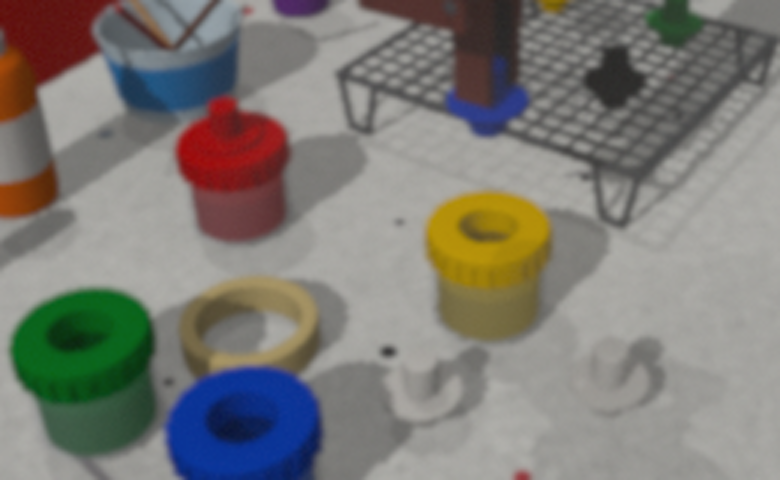

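The crop shows the blue stopper held upright in the jaws at (487,105). The yellow pot is open and still in place at (488,235). Next is the blue pot.

Emit:
jog_arm(
  moves=[
    [0.1, 0.06, -0.3, 0, 0],
    [0.1, 0.12, -0.6, 0, 0],
    [0.1, 0.19, -0.9, 0, 0],
    [0.1, 0.19, -1, 0, 0],
  ],
)

```text
t: 8.8
ee_pos: [0.467, 0.2044, 0.1846]
tcp_rot: [1.0, 0.001, -0.002, 0.0]
force: [-0.1, 0.1, -0.5]
finger_gap: 0.246
finger_force: 15.0
```

Emit:
jog_arm(
  moves=[
    [0.1, 0, -0.2, 0, 0],
    [0.1, 0, -0.41, 0, 0],
    [0.1, 0, -0.41, 0, 0],
    [0.1, 0, -0.41, 0, 0],
    [0.1, 0, -0.41, 0, 0],
  ],
)

```text
t: 9.3
ee_pos: [0.4675, 0.2618, 0.1865]
tcp_rot: [1.0, -0.0, -0.0, 0.001]
force: [0.1, 0.9, 0.2]
finger_gap: 0.244
finger_force: 15.0
```

Emit:
jog_arm(
  moves=[
    [0.1, 0, -0.01, 0.25, 0],
    [0.1, 0, -0.01, 0.4, 0],
    [0.1, 0, -0.01, 0.5, 0],
    [0.1, 0, -0.01, 0.56, 0],
    [0.1, 0, -0.01, 0.6, 0],
    [0.1, 0, -0.01, 0.6, 0],
    [0.1, 0, -0.01, 0.6, 0],
  ],
)

```text
t: 10.0
ee_pos: [0.4682, 0.2646, 0.0983]
tcp_rot: [1.0, -0.0, 0.001, -0.0]
force: [0.3, -0.2, -1.4]
finger_gap: 0.247
finger_force: 15.0
```

Emit:
jog_arm(
  moves=[
    [0.5, 0, 0, 0, 0],
    [0.5, 0, 0, 0, 0],
    [0.5, 0, 0, 0, 0],
    [0.5, 0, 0, 0, 0],
    [0.5, 0, 0, -0.2, 0],
    [0.5, 0, 0, -0.4, 0],
    [0.5, 0, 0, -0.6, 0],
    [0.5, 0, 0, -0.6, 0],
  ],
)

```text
t: 10.8
ee_pos: [0.4693, 0.2652, 0.1925]
tcp_rot: [1.0, -0.0, 0.004, -0.002]
force: [-0.7, -0.6, -0.3]
finger_gap: 0.499
finger_force: 0.0
```

Emit:
jog_arm(
  moves=[
    [0.5, 0, 0.3, 0, 0],
    [0.5, 0, 0.6, 0, 0],
    [0.5, 0, 0.9, 0, 0],
    [0.5, 0, 1, 0, 0],
  ],
)

```text
t: 11.2
ee_pos: [0.4672, 0.1113, 0.186]
tcp_rot: [1.0, -0.001, -0.0, 0.001]
force: [0.4, 0.1, 1.2]
finger_gap: 0.503
finger_force: 0.0
```

Emit:
jog_arm(
  moves=[
    [0.5, 0.1, 0.3, 0, 0],
    [0.5, 0.2, 0.6, 0, 0],
    [0.5, 0.3, 0.9, 0, 0],
    [0.5, 0.3, 1, 0, 0],
  ],
)

```text
t: 11.6
ee_pos: [0.5128, -0.0392, 0.1854]
tcp_rot: [1.0, -0.002, -0.001, 0.0]
force: [-0.9, 0.2, -0.2]
finger_gap: 0.498
finger_force: 0.0
```

Emit:
jog_arm(
  moves=[
    [0.5, 0.1, 0.3, 0, 0],
    [0.5, 0.2, 0.6, 0, 0],
    [0.5, 0.35, 0.9, 0, 0],
    [0.5, 0.35, 1, 0, 0],
  ],
)

```text
t: 12.0
ee_pos: [0.5654, -0.1886, 0.1844]
tcp_rot: [1.0, -0.001, -0.002, -0.0]
force: [-1.1, 0.5, -0.8]
finger_gap: 0.5
finger_force: 0.0
```

Emit:
jog_arm(
  moves=[
    [0.5, 0, 0.3, 0, 0],
    [0.5, 0, 0.6, 0, 0],
    [0.5, 0, 0.67, 0, 0],
    [0.5, 0, 0.67, 0, 0],
    [0.5, 0, 0.67, 0, 0],
  ],
)

```text
t: 12.5
ee_pos: [0.5651, -0.2845, 0.1869]
tcp_rot: [1.0, 0.0, -0.0, -0.001]
force: [-0.4, 0.1, 0.3]
finger_gap: 0.502
finger_force: 0.0
```

Run:
```python
from h import *
s=read_camera("side"); cv2.imwrite("pics/s4.png",cv2.resize(s[90:340,90:370],None,fx=2.4,fy=2.4,interpolation=cv2.INTER_CUBIC)[:,:,::-1])
t=read_camera("top")
x,y=226,205; w=t[y-10:y+11,x-10:x+11].max(2)
th,b=cv2.threshold(w,0,255,cv2.THRESH_BINARY_INV+cv2.THRESH_OTSU)
n,l,st,ce=cv2.connectedComponentsWithStats(b); i=l[10,10]
print(st[i],plane("top",[ce[i]+[x-10,y-10]],.072))
```

```text
[  3   3  15  15 186] [[0.44016743 0.05120281 0.072     ]]
```

View pics/s4.png

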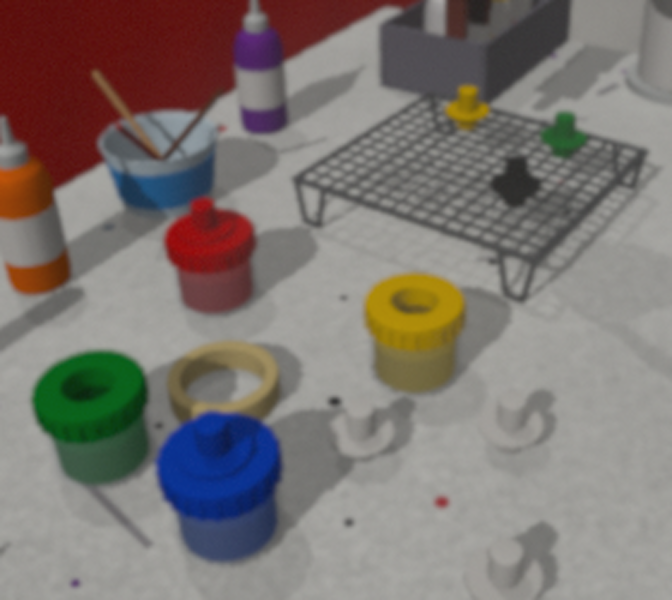

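The crop shows the blue pot closed by the blue stopper at (218,450) and the red pot closed at (208,230). The yellow pot is open at (413,300), measured at (0.440, 0.051). Next I grip the yellow stopper.

Emit:
jog_arm(
  moves=[
    [0.5, 0, 0.02, 0.25, 0],
    [0.5, 0, 0.02, 0.5, 0],
    [0.5, 0, 0.02, 0.6, 0],
    [0.5, 0, 0.02, 0.6, 0],
    [0.1, 0, 0.02, 0.6, 0],
    [0.1, 0, 0.02, 0.6, 0],
    [0.1, 0, 0.02, 0.6, 0],
    [0.1, 0, 0.02, 0.6, 0],
    [0.1, 0, 0.02, 0.6, 0],
  ],
)

```text
t: 13.5
ee_pos: [0.5656, -0.2892, 0.0986]
tcp_rot: [1.0, -0.0, 0.001, 0.0]
force: [0.6, 1.5, 3.7]
finger_gap: 0.246
finger_force: 14.9
```

Emit:
jog_arm(
  moves=[
    [0.1, 0, 0, -0.15, 0],
    [0.1, 0, 0, -0.3, 0],
    [0.1, 0, 0, -0.45, 0],
    [0.1, 0, 0, -0.6, 0],
    [0.1, 0, 0, -0.6, 0],
    [0.1, 0, 0, -0.6, 0],
  ],
)

```text
t: 14.1
ee_pos: [0.5651, -0.2892, 0.1867]
tcp_rot: [1.0, -0.0, 0.0, 0.0]
force: [1.5, 1.1, -0.8]
finger_gap: 0.249
finger_force: 14.8
```

Emit:
jog_arm(
  moves=[
    [0.1, 0, -0.3, 0, 0],
    [0.1, 0, -0.6, 0, 0],
    [0.1, 0, -0.9, 0, 0],
    [0.1, 0, -1, 0, 0],
  ],
)

```text
t: 14.5
ee_pos: [0.5643, -0.1353, 0.1849]
tcp_rot: [1.0, 0.002, -0.001, -0.001]
force: [0.1, -0.6, 0.0]
finger_gap: 0.246
finger_force: 14.8
```

Emit:
jog_arm(
  moves=[
    [0.1, -0.15, -0.25, 0, 0],
    [0.1, -0.3, -0.5, 0, 0],
    [0.1, -0.45, -0.75, 0, 0],
    [0.1, -0.6, -1, 0, 0],
    [0.1, -0.6, -1, 0, 0],
  ],
)

```text
t: 15.0
ee_pos: [0.473, 0.0139, 0.186]
tcp_rot: [1.0, 0.002, -0.001, -0.001]
force: [1.4, -0.9, 0.6]
finger_gap: 0.249
finger_force: 14.8
```

Emit:
jog_arm(
  moves=[
    [0.1, -0.23, -0.27, 0, 0],
    [0.1, -0.23, -0.27, 0, 0],
    [0.1, -0.23, -0.27, 0, 0],
    [0.1, -0.23, -0.27, 0, 0],
  ],
)

```text
t: 15.4
ee_pos: [0.4412, 0.0504, 0.1866]
tcp_rot: [1.0, -0.0, -0.0, 0.0]
force: [-0.1, 0.4, -0.7]
finger_gap: 0.25
finger_force: 14.8
```

Emit:
jog_arm(
  moves=[
    [0.1, -0.01, 0, 0.25, 0],
    [0.1, -0.01, 0, 0.4, 0],
    [0.1, -0.01, 0, 0.5, 0],
    [0.1, -0.01, 0, 0.56, 0],
    [0.1, -0.01, 0, 0.59, 0],
    [0.1, -0.01, 0, 0.59, 0],
    [0.1, -0.01, 0, 0.59, 0],
  ],
)

```text
t: 16.1
ee_pos: [0.4397, 0.0514, 0.0997]
tcp_rot: [1.0, -0.0, 0.001, -0.0]
force: [0.4, -0.8, -0.4]
finger_gap: 0.248
finger_force: 15.0
```

Emit:
jog_arm(
  moves=[
    [0.5, 0, 0, 0, 0],
    [0.5, 0, 0, 0, 0],
    [0.5, 0, 0, 0, 0],
    [0.5, 0, 0, 0, 0],
    [0.5, 0, 0, -0.2, 0],
    [0.5, 0, 0, -0.4, 0],
    [0.5, 0, 0, -0.59, 0],
    [0.5, 0, 0, -0.59, 0],
  ],
)

```text
t: 16.9
ee_pos: [0.4407, 0.0515, 0.1919]
tcp_rot: [1.0, -0.0, 0.004, -0.0]
force: [0.2, 0.1, -0.6]
finger_gap: 0.501
finger_force: 0.0
```

Emit:
jog_arm(
  moves=[
    [0.5, 0, 0.3, 0, 0],
    [0.5, 0, 0.6, 0, 0],
    [0.5, 0, 0.9, 0, 0],
    [0.5, 0, 1, 0, 0],
  ],
)

```text
t: 17.3
ee_pos: [0.4383, -0.1017, 0.1859]
tcp_rot: [1.0, -0.002, -0.001, 0.0]
force: [0.4, 0.5, -0.0]
finger_gap: 0.497
finger_force: 0.0
```

Emit:
jog_arm(
  moves=[
    [0.5, 0.03, 0.3, 0, 0],
    [0.5, 0.03, 0.6, 0, 0],
    [0.5, 0.03, 0.9, 0, 0],
    [0.5, 0.03, 1, 0, 0],
  ],
)

```text
t: 17.7
ee_pos: [0.4426, -0.2517, 0.1855]
tcp_rot: [1.0, -0.002, -0.001, -0.0]
force: [-0.3, 0.3, -1.4]
finger_gap: 0.496
finger_force: 0.0
```

Emit:
jog_arm(
  moves=[
    [0.5, 0, 0.18, 0, 0],
    [0.5, 0, 0.18, 0, 0],
    [0.5, 0, 0.18, 0, 0],
    [0.5, 0, 0.18, 0, 0],
  ],
)

```text
t: 18.1
ee_pos: [0.4437, -0.2743, 0.1869]
tcp_rot: [1.0, 0.0, -0.0, -0.0]
force: [-0.7, 0.6, 0.1]
finger_gap: 0.501
finger_force: 0.0
```

Run:
```python
from h import *
s=read_camera("side"); cv2.imwrite("pics/s5.png",cv2.resize(s[90:340,90:370],None,fx=2.4,fy=2.4,interpolation=cv2.INTER_CUBIC)[:,:,::-1])
```

```text
(no output)
```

View pics/s5.png

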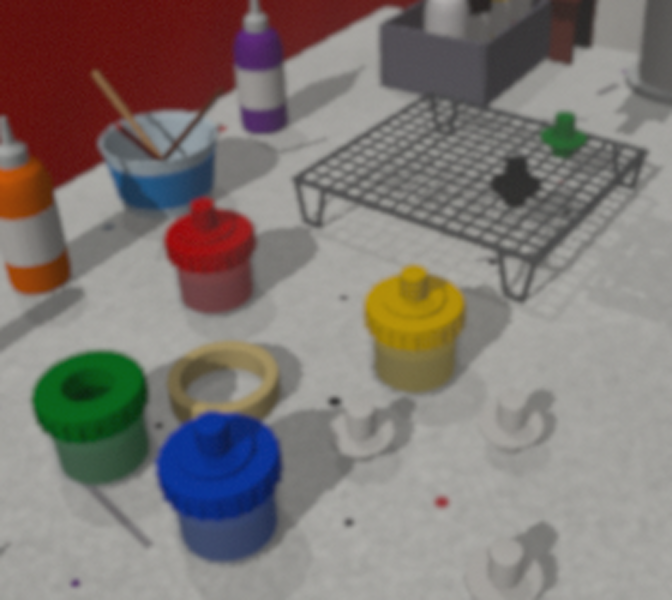

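The crop shows the yellow pot now closed by the yellow stopper at (413,295). The green stopper is still on the rack at (563,135) and the green pot is open at (90,385). Last is the green one.

Emit:
jog_arm(
  moves=[
    [0.5, 0.01, 0.01, 0.25, 0],
    [0.5, 0.01, 0.01, 0.5, 0],
    [0.5, 0.01, 0.01, 0.6, 0],
    [0.5, 0.01, 0.01, 0.6, 0],
    [0.1, 0.01, 0.01, 0.6, 0],
    [0.1, 0.01, 0.01, 0.6, 0],
    [0.1, 0.01, 0.01, 0.6, 0],
    [0.1, 0.01, 0.01, 0.6, 0],
    [0.1, 0.01, 0.01, 0.6, 0],
  ],
)

```text
t: 19.05
ee_pos: [0.4456, -0.2775, 0.0985]
tcp_rot: [1.0, -0.0, 0.001, 0.001]
force: [0.1, 0.0, 4.9]
finger_gap: 0.253
finger_force: 14.8
```

Emit:
jog_arm(
  moves=[
    [0.1, 0, 0, -0.15, 0],
    [0.1, 0, 0, -0.3, 0],
    [0.1, 0, 0, -0.45, 0],
    [0.1, 0, 0, -0.6, 0],
    [0.1, 0, 0, -0.6, 0],
    [0.1, 0, 0, -0.6, 0],
  ],
)

```text
t: 19.65
ee_pos: [0.4451, -0.2771, 0.1866]
tcp_rot: [1.0, -0.0, 0.0, -0.0]
force: [-0.3, -0.1, -0.5]
finger_gap: 0.252
finger_force: 14.7
```

Emit:
jog_arm(
  moves=[
    [0.1, 0.1, -0.3, 0, 0],
    [0.1, 0.2, -0.6, 0, 0],
    [0.1, 0.3, -0.9, 0, 0],
    [0.1, 0.3, -1, 0, 0],
  ],
)

```text
t: 20.05
ee_pos: [0.4902, -0.1234, 0.1847]
tcp_rot: [1.0, 0.002, -0.001, -0.001]
force: [-0.7, -0.3, -1.2]
finger_gap: 0.248
finger_force: 14.7
```

Emit:
jog_arm(
  moves=[
    [0.1, 0.1, -0.3, 0, 0],
    [0.1, 0.2, -0.6, 0, 0],
    [0.1, 0.3, -0.9, 0, 0],
    [0.1, 0.3, -1, 0, 0],
  ],
)

```text
t: 20.45
ee_pos: [0.5351, 0.026, 0.1849]
tcp_rot: [1.0, 0.002, -0.001, -0.0]
force: [0.1, -0.6, 0.1]
finger_gap: 0.249
finger_force: 14.7
```

Emit:
jog_arm(
  moves=[
    [0.1, 0.1, -0.3, 0, 0],
    [0.1, 0.2, -0.6, 0, 0],
    [0.1, 0.3, -0.9, 0, 0],
    [0.1, 0.39, -1, 0, 0],
  ],
)

```text
t: 20.85
ee_pos: [0.5932, 0.1756, 0.1852]
tcp_rot: [1.0, 0.001, -0.001, -0.0]
force: [-0.2, -0.7, -0.5]
finger_gap: 0.248
finger_force: 14.7
```

Emit:
jog_arm(
  moves=[
    [0.1, 0, -0.3, 0, 0],
    [0.1, 0, -0.57, 0, 0],
    [0.1, 0, -0.57, 0, 0],
    [0.1, 0, -0.57, 0, 0],
    [0.1, 0, -0.57, 0, 0],
  ],
)

```text
t: 21.35
ee_pos: [0.5937, 0.2567, 0.1864]
tcp_rot: [1.0, -0.001, -0.0, 0.001]
force: [0.2, 0.6, -1.0]
finger_gap: 0.253
finger_force: 14.7
```

Over the green pot. Now lower, release, raise and back off.

Emit:
jog_arm(
  moves=[
    [0.1, 0, -0.01, 0.25, 0],
    [0.1, 0, -0.01, 0.4, 0],
    [0.1, 0, -0.01, 0.5, 0],
    [0.1, 0, -0.01, 0.56, 0],
    [0.1, 0, -0.01, 0.59, 0],
    [0.1, 0, -0.01, 0.59, 0],
    [0.1, 0, -0.01, 0.59, 0],
  ],
)

```text
t: 22.05
ee_pos: [0.5942, 0.26, 0.1]
tcp_rot: [1.0, -0.0, 0.001, -0.0]
force: [-0.6, -1.0, 1.1]
finger_gap: 0.247
finger_force: 14.9
```

Emit:
jog_arm(
  moves=[
    [0.5, 0, 0, 0, 0],
    [0.5, 0, 0, 0, 0],
    [0.5, 0, 0, 0, 0],
    [0.5, 0, 0, 0, 0],
    [0.5, 0, 0, -0.2, 0],
    [0.5, 0, 0, -0.4, 0],
    [0.5, 0, 0, -0.6, 0],
    [0.5, 0, 0, -0.6, 0],
  ],
)

```text
t: 22.85
ee_pos: [0.5953, 0.2606, 0.1948]
tcp_rot: [1.0, -0.0, 0.004, -0.002]
force: [-0.1, -0.3, 0.5]
finger_gap: 0.5
finger_force: 0.0
```

Emit:
jog_arm(
  moves=[
    [0.5, 0, 0.3, 0, 0],
    [0.5, 0, 0.6, 0, 0],
    [0.5, 0, 0.9, 0, 0],
    [0.5, 0, 1, 0, 0],
  ],
)

```text
t: 23.25
ee_pos: [0.5933, 0.1062, 0.1875]
tcp_rot: [1.0, -0.002, -0.001, 0.001]
force: [0.5, 0.2, -0.1]
finger_gap: 0.504
finger_force: 0.0
```

Emit:
jog_arm(
  moves=[
    [0.5, 0, 0.3, -0.2, 0],
    [0.5, 0, 0.6, -0.2, 0],
    [0.5, 0, 0.9, -0.2, 0],
    [0.5, 0, 1, -0.2, 0],
  ],
)

```text
t: 23.65
ee_pos: [0.5934, -0.0433, 0.218]
tcp_rot: [1.0, -0.002, -0.0, 0.0]
force: [-0.6, -0.4, 0.3]
finger_gap: 0.501
finger_force: 0.0
```

Emit:
jog_arm(
  moves=[
    [0.5, -0.2, 0.3, 0, 0],
    [0.5, -0.4, 0.6, 0, 0],
    [0.5, -0.4, 0.9, 0, 0],
    [0.5, -0.4, 1, 0, 0],
    [0.5, -0.4, 1, 0, 0],
  ],
)

```text
t: 24.15
ee_pos: [0.5334, -0.1913, 0.2176]
tcp_rot: [1.0, -0.001, -0.001, -0.0]
force: [-0.2, -0.2, 0.2]
finger_gap: 0.5
finger_force: 0.0
```

Run:
```python
from h import *
s=read_camera("side"); t=read_camera("top")
a=cv2.resize(s[100:330,90:370],None,fx=1.43,fy=1.43,interpolation=cv2.INTER_CUBIC); b=t[80:300,100:400]
a=cv2.resize(s[90:340,90:370],(672,600)); cv2.imwrite("pics/s6.png",a[:,:,::-1])
cv2.imwrite("pics/t6.png",cv2.resize(b,None,fx=2.5,fy=2.5,interpolation=cv2.INTER_CUBIC)[:,:,::-1])
```

```text
(no output)
```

View pics/s6.png

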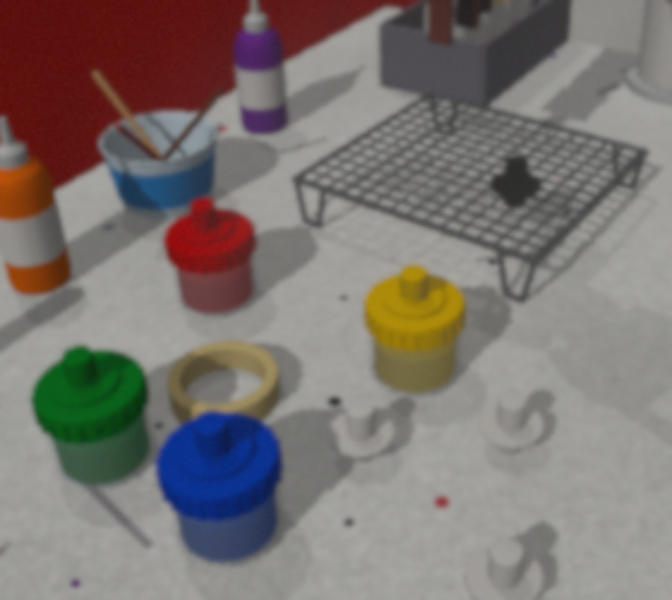

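View pics/t6.png

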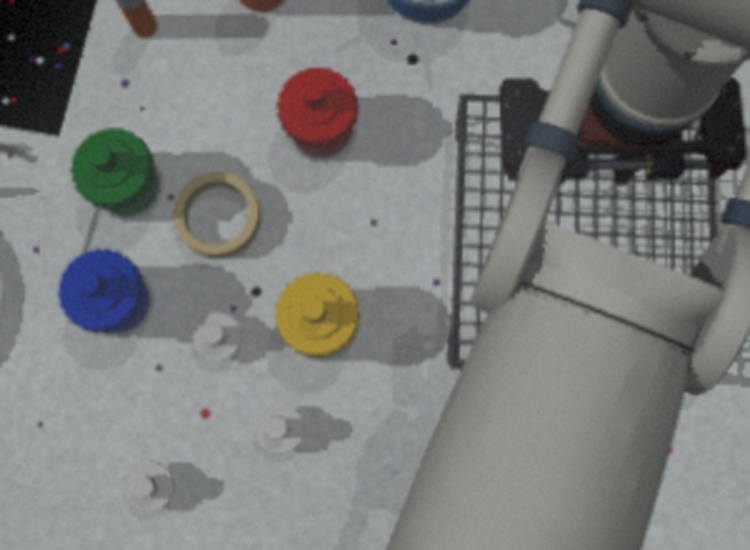

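Both views show all four pots closed by their own colours and the black stopper still on the rack at side crop pixel (515,180). The green grip at (80,360) looks slightly off to the left, so I'll check that one closely.

Run:
```python
from h import *
s=read_camera("side"); t=read_camera("top")
r=lambda im,x,y:cv2.resize(im[y-28:y+28,x-28:x+28],(390,390),interpolation=cv2.INTER_CUBIC)
cv2.imwrite("pics/g.png",np.hstack([r(s,127,255),r(s,181,285)])[:,:,::-1])
cv2.imwrite("pics/gt.png",np.hstack([r(t,145,148),r(t,140,196)])[:,:,::-1])
```

```text
(no output)
```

View pics/g.png

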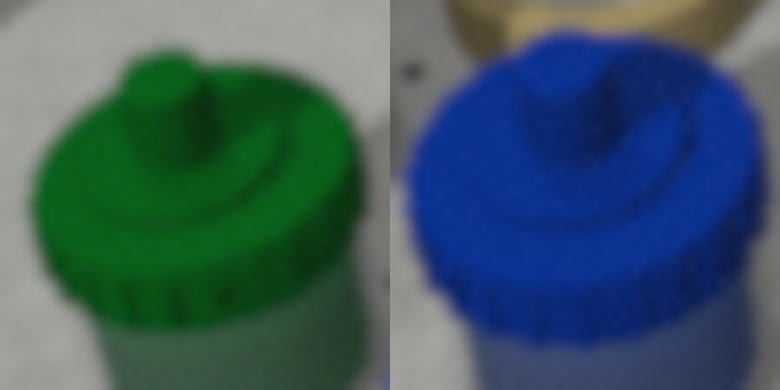

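View pics/gt.png

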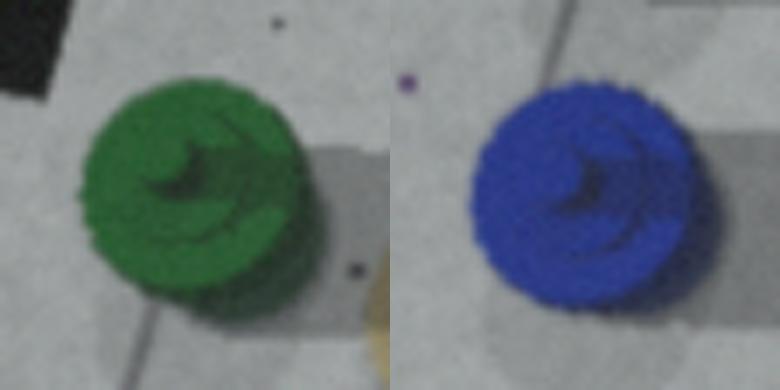

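In the crops the green and blue flanges lie flat and centred on their collars, with an even thin step all round. The lean was only perspective, so I'm handing in.

```bash
python3 -c "from bench import *; print(finish_job())"
```

```text
the job is handed in; nothing more can be done
None
```

I closed all four pots with the stoppers of their own colours, flanges flat on the collars in the final pictures. The black spare stayed on the rack, and I handed the job in at about 24 s of the 104 s allowed; the judge returned no verdict.

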